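Pull the lamp cassette at standby

TASK

The microscope's lamp is due for inspection: first move the red-knobbed dimmer lever so that it points at the green set mark on its scale and leave it there. Then squeeze the two orange side catches of the black lamp cassette together, draw the cassette straight up out of the white lamphouse, and finish still holding it by the squeezed catches, upright and still, with its underside about 10 cm above the top of the lamphouse. Leave the resin sample, loupe and specimen dish where they are.

Things in the scene. Friction and masses are not known exactly. Their poses are not given: they have to be found in the camera images.
- dimmer: Dimmer unit, fixed to the worktop (differs in place and yaw; it and the lamphouse may change sides): grey foot 120 x 80 x 34 mm carrying a black drum of radius 50 mm with white scale marks; the drum axis is the unit's y axis, 55 mm above the worktop. Origin: centre of the underside on the worktop. Its own x is along the lever's swing, y along the lever's hinge axis, z up.
- dimmer_lever (a joint): Lever angle in rad about the drum axis (dimmer y, 55 mm up): 0 upright, positive leaning to the dimmer's +x (away from the robot at yaw 0), range -0.75 to 0.75. It starts leaning to +x. Friction holds it where it is left (about 1.5 N at the knob moves it).
- lever_knob (a point): Centre of the lever's red knob, a cylinder 22 mm in diameter and 24 mm long along the dimmer's y axis (flat ends face +y and -y), on a 7 x 9 mm bar, 90 mm from the hinge axis. Nothing stands beside the knob; the drum's surface is 40 mm below its centre. Its z axis points out along the lever.
- set_mark (a joint): Angle in rad of the green set mark, measured just like the lever's: the lever points at the mark when both values are equal. It differs from run to run (-0.5 to -0.1) and cannot be moved by hand.
- mark_tab (a point): Outer face of the green set mark, two tabs 7 mm wide on the drum either side of the lever slot, 53.5 mm from the drum axis. Its z axis points radially out.
- lamphouse: Lamphouse, fixed to the worktop (differs in place and yaw): white housing 82 x 67 mm, top 50 mm above the worktop, with an open-topped pocket 59 x 43 mm in which the cassette stands, a black lens tube at its -x face and fins at its +x face. Origin: centre of the underside on the worktop, z up.
- cassette: Loose black lamp cassette, 56 x 40 mm and 86 mm high, 0.18 to 0.36 kg with its catches, standing in the pocket with about 1.5 mm play per side, yawed as the lamphouse; 42 mm of it stick out above the lamphouse. Origin: centre of its underside (at the start 6 mm above the worktop). The lugs of the two side catches sit below ledges of the lamphouse, so it comes out only while both are pressed in. Once its underside is above the lamphouse top (44 mm of lift) it is free.
- catch_left (a joint): Travel in m of the orange catch on the cassette's +y side: 0 out (latched), 0.006 fully pressed in; the lug is free of its ledge from about 0.0045. Spring force about 2.4 N at 0 and 7.2 N at 0.006.
- catch_right (a joint): The same for the orange catch on the cassette's -y side.
- catch_left_pad (a point): Centre of the outer face of the left catch's orange thumb pad, which is 26 mm long (cassette x) and 30 mm high, facing cassette +y, 30 mm from the cassette's mid-plane and 69 mm above its underside (75 mm above the worktop at the start; lower edge 60 mm, upper edge 90 mm above the worktop, so 10 mm over the lamphouse top). The pads are 60 mm apart over their outer faces when out, 48 mm when both are pressed in.
- catch_right_pad (a point): The same for the right catch, facing cassette -y.
- resin_sample: Bystander: pale round resin sample, 32 mm in diameter, 24 mm high; origin at the centre of its underside.
- loupe: Bystander: black stand loupe, 40 mm in diameter, 42 mm high; origin at the centre of its underside.
- specimen_dish: Bystander: clear round dish with small turned parts, 70 mm in diameter, 12 mm high; origin at the centre of its underside.

How it is judged (in metres and radians):
On the way, in this order (a step that is already met when the one before it is completed fails the run):
1. the dimmer lever points at the green set mark (within 0.09 rad) and is at rest, with the cassette still in the lamphouse (angle between the z axis of lever_knob and the z axis of mark_tab, either way round below 0.09 rad and velocity of joint dimmer_lever between -0.05 and 0.05 rad/s and z of cassette in the frame of lamphouse below 0.02 m), for 0.3 s.
2. both catches are pressed in and the cassette is held lifted clear of the lamphouse (value of joint each of catch_left, catch_right above 0.0045 m and z of cassette in the frame of lamphouse above 0.12 m and angle between cassette's own z axis and vertical below 0.25 rad and contact force between cassette and the fingers above 3 N and contact force between cassette and lamphouse below 0.3 N and contact force between cassette and dimmer below 0.3 N), for 0.2 s.
At the end, for the whole second after the job is handed in: Lever within 0.09 rad of the green mark; cassette held in the fingers, both catches pressed in at least 4.5 mm, underside at least 70 mm above the lamphouse top (120 mm above the worktop), upright within 0.25 rad, still (under 0.03 m/s, 0.3 rad/s), touching neither lamphouse nor dimmer (all of step 2 and angle between the z axis of lever_knob and the z axis of mark_tab, either way round below 0.09 rad and linear speed of cassette below 0.03 m/s and angular speed of cassette below 0.3 rad/s); the arm keeps its last pose, push and grip.
It fails at once if the resin sample is moved more than 20 mm (distance of resin_sample from where it was at the start of the episode above 0.02 m).
It fails at once if the loupe is moved more than 20 mm (distance of loupe from where it was at the start of the episode above 0.02 m).
It fails at once if the specimen dish is moved more than 20 mm (distance of specimen_dish from where it was at the start of the episode above 0.02 m).
It also fails if it takes over 51 s, if anything falls off the work surface, if the arm or the gripper's body presses on something with over 40 N, if the wrist force passes 120 N, or if a joint passes its speed limit or range.

ROBOT

A 6-joint arm with a two-finger parallel gripper is mounted at the origin on a cart in front of the work surface, level with it; the furniture and walls round the work are solid. World frame = base frame: x ahead of the robot, y to its left, z up, the work surface at z = 0. Lengths are in mm, angles in rad, forces in N, time in s.
With the tool pointing down it reaches from about 250 to 775 mm from the base axis. Payload 4 kg.
Tool frame: the origin (TCP) lies between the finger pads; the fingertips stand 17 mm ahead of it and the grasp point (between the pads) lies 2 mm behind it; z points along the fingers, y is the line along which they close (so a half turn about z gives the same grasp; the last joint's range is limited). The gripper opens to 85 mm and grips with 20 to 120 N. Pads are 22 mm wide; open, the fingers measure 114 mm over their backs; the gripper's body (76 mm by 85 mm) begins 54 mm behind the grasp point. The pads swing forward as they close: fully open they stand 13 mm farther back than shut.
Start: joints at [-1.296, 0.087, 1.371, -0, 1.684, -0.103], TCP at [202.88, -511.23, 248.341] pointing down, gripper open.
Joint ranges: [-3.1, 3.1], [-0.76, 2.03], [0.27, 2.55], [-1.08, 4.22], [0.17, 2.65], [-2.57, 2.57]. Speed limits (rad/s): [2.79, 2.79, 3.14, 3.14, 3.14, 3.14].

INTERFACE

Orientations are given as a 3x3 rotation matrix whose columns are the frame's x, y, z axes.
In Python, from plant import get_obs, cams, r gives the robot as it stands.
- The arm moves only by the shell command python3 -m handwheel 'ROWS' [FORCE]. ROWS is JSON, a list of rows, each a list of 3 entries, a list of its own where there are three numbers: the shift along the tool's x, y, z in cm, then the turn, a rotation vector about the tool's x, y, z in rad, then the finger opening in cm, from 0 to 8.54. In form: [[[dx, dy, dz], [wx, wy, wz], jaw], ...]. A call has 1 to 10 rows; each row shifts and turns the commanded pose from where the row before left it, along the tool's axes as they then stand; what a row does not reach is not made up. A row lasts 1/12 s, in which the tool goes at most 41.7 mm and 7.16 degrees, less where a joint would pass 70% of its speed; a pose out of reach is approached as far as the arm can. A call with a gripper value outside its range is refused whole. The fingers move at their own pace and stop on an object; FORCE is the grip in N (left out, the last holds). Time passes only in rows, so rows that do not move let the fingers close. It gives the time, the measured TCP pose, the force, the opening and the grip force at its end, in the units of the state.
- get_obs(): the state, without advancing time (a new reading comes with each control period).
- cams.grab_frame(name): name is "side" or "top" or "wrist"; returns (picture, depth): 384x512x3 uint8, red, green, blue; 384x512 float32, mm along the optical axis (not along the pixel's ray), 0 where there is no reading.
- cams.calibration(name): a dict with "vertical_fov" (degrees; the focal length in pixels is half the picture's height over the tangent of half this angle, whatever the lens; pixels are square), "cx", "cy" (the principal point, pixels), "R" (3x3) and "t" (3): a world point X has camera coordinates R X + t; the wrist camera has in their place "tool_from_camera" (4x4, takes a point from camera to tool coordinates, whose origin is the TCP and whose axes are the flange's). Camera axes: x right, y down, z forward; pixel columns grow to the right and rows downward; lengths in mm; the calibration is good to about 2 mm. A picture is of the moment at which its call begins: read the wrist's pose just before it. calibration takes no time and is no camera call.
- r.job_done(): hands the job in; it is judged then, once.
Trained networks look in the newest picture that a camera, given by its name, has taken for a name from the list of things; names that differ only in an ending like _2 or _b are one class to them, and where a whole thing is asked for, a point or a joint stands for the part that bears it (a point fixed in the world has none). Each returns a list of dicts, best first, with "score" (0 to 1); they miss things now and then, are a little off and sometimes report something else, mostly with a low value. They report only what shows in the picture. A call takes as long as a camera call.
- cams.look_for(camera, thing): "rect" ([left, top, right, bottom] in pixels, round what is visible of it).
- cams.place_of(camera, thing): "uv" ([column, row] in pixels: a listed point, or the origin of a listed thing).
The state is a dict: "clock": time; "joint_positions": joint angles; "qd": joint speeds; "joint_torque": joint torques, N m; "tool_pos": TCP position; "eef_rot": TCP orientation; "force": force on the tool from outside, world axes, zero at the start; "moment": the same for the moment, N m; "grip_width": opening from 0.0 (shut) to 1.0 (fully open); "finger_force": force on a finger pad.
Only numpy, scipy, OpenCV 4.12 (cv2) and the standard library are available. Lean on these libraries where they do the work, as an engineer would, in place of code of your own. Each camera call takes 0.05 s, during which the arm holds its last target. There are 200 camera calls.

## Working session

There is one attempt and no reset: what is moved stays moved. The work goes in short steps, Python scripts to look and compute and a shell command to move; the robot and the scene stay as the last step left them, time stands still between calls to the robot, and variables do not carry over. Pictures are saved under pics/ and viewed, at most 10 in all, crops included, and the job is handed in when it is done.

```bash
ls; mkdir -p pics; cat > h.py <<'E'
import numpy as np, cv2
from plant import get_obs, cams, r
def K(name,shape=(384,512)):
    c=cams.calibration(name); f=shape[0]/2/np.tan(np.radians(c["vertical_fov"])/2); return f,c
def world(name,uv,d,o=None):
    f,c=K(name); u,v=uv
    p=np.array([(u-c["cx"])/f*d,(v-c["cy"])/f*d,d])
    if name=="wrist":
        p=np.array(c["tool_from_camera"])@np.r_[p,1]; return np.array(o["eef_rot"])@p[:3]+np.array(o["tool_pos"])
    return np.array(c["R"]).T@(p-np.array(c["t"]))
def pix(name,X):
    f,c=K(name); p=np.array(c["R"])@X+np.array(c["t"]); return p[:2]/p[2]*f+[c["cx"],c["cy"]]
def cloud(name,dep,o=None):
    f,c=K(name); v,u=np.mgrid[:384,:512]
    P=np.stack([(u-c["cx"])/f*dep,(v-c["cy"])/f*dep,dep],-1)
    if name=="wrist":
        T=np.array(c["tool_from_camera"]);P=P@T[:3,:3].T+T[:3,3]; return P@np.array(o["eef_rot"]).T+np.array(o["tool_pos"])
    return (P-np.array(c["t"]))@np.array(c["R"])
E
python3 - <<'E'
from h import *
o=get_obs(); print(o)
np.set_printoptions(precision=1,suppress=True)
for n in("top","side"):
    im,d=cams.grab_frame(n); cv2.imwrite(f"pics/{n}0.png",im[:,:,::-1]); np.save(f"{n}0.npy",d)
    P=cloud(n,d)
    for t in("dimmer","lever_knob","mark_tab","lamphouse","cassette","catch_left_pad","catch_right_pad","resin_sample","loupe","specimen_dish"):
        L=cams.place_of(n,t)
        for a in L[:2]:
            u,v=np.round(a["uv"]).astype(int); print(n,t,round(a["score"],2),a["uv"],P[min(v,383),min(u,511)])
a=np.hstack([cv2.imread(f"pics/{n}0.png") for n in("top","side")])
cv2.imwrite("pics/both.png",cv2.resize(a,(800,300)))
E
```

```text
pics
{'clock': 0.0, 'joint_positions': array([-1.29606399e+00,  8.79751310e-02,  1.37229233e+00, -2.20175169e-05,
        1.68357661e+00, -1.03119931e-01]), 'qd': array([ 1.69634529e-04,  2.53906306e-04, -7.09461912e-04,  8.25491391e-05,
       -1.54251299e-03,  6.52584513e-04]), 'joint_torque': array([-1.07198593e-03, -3.51869059e+01, -3.13274145e+01, -2.83032887e-04,
        1.06806358e-02,  2.16940002e-06]), 'tool_pos': array([ 202.76162441, -510.76231438,  247.10875074]), 'eef_rot': array([[ 9.29460103e-01,  3.68922103e-01, -6.31844134e-04],
       [ 3.68922584e-01, -9.29457614e-01,  2.16105440e-03],
       [ 2.09988392e-04, -2.24171541e-03, -9.99997465e-01]]), 'force': array([-0.11374211,  0.3800485 ,  0.79509637]), 'moment': array([-0.01533667, -0.02528351, -0.02826328]), 'finger_force': 0.0, 'grip_width': 1.0004763085422466}
top dimmer 0.97 [282.5, 182.0] [ 509.5 -104.4  104.4]
top dimmer 0.49 [184.6, 175.8] [523.5 167.1  93.6]
top lever_knob 0.4 [287.0, 162.3] [ 559.3 -113.8  147.7]
top mark_tab 0.34 [290.5, 181.9] [ 510.1 -127.   101.1]
top lamphouse 0.95 [194.1, 180.7] [510
[... 504 characters left out ...]
9.1] [402.4 269.3  44.6]
top specimen_dish 0.82 [341.4, 228.2] [ 383.3 -290.9    5.4]
side dimmer 0.59 [253.1, 203.8] [516.1 -79.5  18.7]
side dimmer 0.29 [257.8, 307.3] [392.9 297.4  11.8]
side lever_knob 0.43 [243.6, 150.8] [ 552.7 -122.4  148.6]
side lamphouse 0.85 [220.9, 253.2] [500.7 186.1  29.4]
side cassette 0.71 [221.7, 251.6] [498.  187.2  32.8]
side catch_left_pad 0.52 [209.1, 227.6] [527.5 176.9  76. ]
side catch_right_pad 0.43 [224.5, 215.9] [503.8 155.   94.9]
side resin_sample 0.48 [299.1, 235.0] [372.9  33.9   7.9]
side loupe 0.73 [258.8, 306.4] [391.3 296.9  13.7]
side loupe 0.28 [299.7, 236.4] [370.7  33.1   5.2]
side specimen_dish 0.65 [315.6, 187.3] [ 377.5 -280.3    5.6]
```

View pics/both.png

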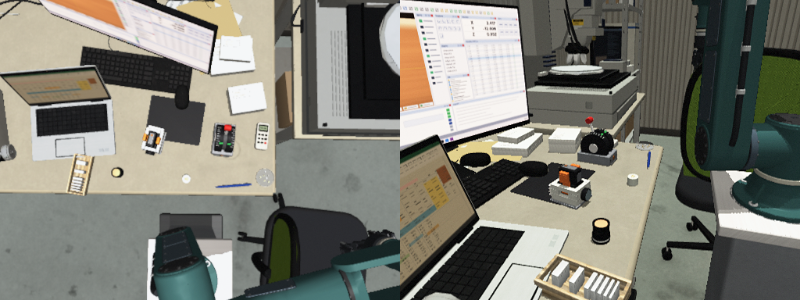

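The top view shows the dimmer at about (513,-110) and the lamphouse with the orange-catch cassette at about (515,145). The resin sample, loupe and dish are all well away from both.

```bash
python3 -c "
from h import *
c=cams.calibration('wrist');print(c)"
python3 -m handwheel '[[[3.2,-2.3,-0.6],[0,0,0],8.5],[[3.2,-2.3,-0.6],[0,0,0],8.5],[[3.2,-2.3,-0.6],[0,0,0],8.5],[[3.2,-2.3,-0.6],[0,0,0],8.5],[[3.2,-2.3,-0.6],[0,0,0],8.5],[[3.2,-2.3,-0.6],[0,0,0],8.5],[[3.2,-2.3,-0.6],[0,0,0],8.5],[[3.2,-2.3,-0.6],[0,0,0],8.5],[[3.2,-2.3,-0.6],[0,0,0],8.5],[[3.2,-2.3,-0.6],[0,0,0],8.5]]'
```

```text
{'vertical_fov': 67.26442774657872, 'cx': 261.03785192971384, 'cy': 192.3886541337346, 'tool_from_camera': array([[ 2.90099192e-04, -9.45289000e-01, -3.26234000e-01,
         8.45543383e+01],
       [ 9.99999693e-01,  5.11488133e-04, -5.92841343e-04,
        -1.19792075e+00],
       [ 7.27271219e-04, -3.26233728e-01,  9.45288858e-01,
        -1.25858174e+02],
       [ 0.00000000e+00,  0.00000000e+00,  0.00000000e+00,
         1.00000000e+00]])}
clock: 1.93
tool_pos: [416.1, -177.6, 309.0]
eef_rot: [[0.93, 0.369, 0.001], [0.369, -0.93, -0.001], [0.001, 0.001, -1.0]]
force: [1.9, -0.5, 0.6]
grip_width: 0.997
finger_force: 0.0
```

```bash

python3 -m handwheel '[[[3,-0.8,-1],[0,0,-0.1],8.5],[[3,-0.8,-1],[0,0,-0.1],8.5],[[3,-0.8,-1],[0,0,-0.1],8.5],[[0,0,0],[0,0,-0.08],8.5],[[0,0,0],[0,0,0],8.5]]'
cat > look.py <<'E'
from h import *
import sys
np.set_printoptions(precision=1,suppress=True)
tag=sys.argv[1]; o=get_obs(); im,d=cams.grab_frame("wrist"); P=cloud("wrist",d,o)
cv2.imwrite(f"pics/{tag}.png",im[:,:,::-1]); np.savez(tag,im=im,P=P)
for t in sys.argv[2:]:
    for a in cams.place_of("wrist",t)[:2]:
        u,v=np.round(a["uv"]).astype(int); print(t,round(a["score"],2),a["uv"],P[v,u])
E
python3 look.py w1 dimmer lever_knob mark_tab
```

```text
clock: 2.35
tool_pos: [485.2, -115.6, 338.8]
eef_rot: [[0.723, 0.691, 0.001], [0.691, -0.723, -0.0], [0.0, 0.001, -1.0]]
force: [0.6, -0.9, 0.1]
grip_width: 0.993
finger_force: 0.0
dimmer 0.86 [281.3, 131.2] [ 530.9 -104.7  103.6]
lever_knob 0.98 [311.6, 128.4] [ 557.8 -119.6  152.8]
lever_knob 0.43 [133.2, 3.8] [514.1 117.   80.2]
mark_tab 0.57 [276.7, 151.6] [ 507.6 -121.7   91.3]
```

View pics/w1.png

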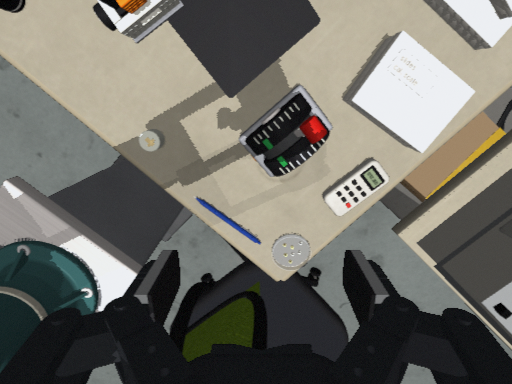

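The wrist view shows the dimmer clearly: red knob at (314,130), green tabs at about (267,144) and (281,161), foot edges visible. I'll segment by colour to get the pose.

```bash
cat > dim.py <<'E'
from h import *
import sys
np.set_printoptions(precision=1,suppress=True)
z=np.load(sys.argv[1]+".npz"); im,P=z["im"].astype(int),z["P"]
R,G,B=im[...,0],im[...,1],im[...,2]
v,u=np.mgrid[:384,:512]
box=(np.hypot(P[...,0]-520,P[...,1]+110)<110)
gr=box&(G>R*1.5)&(G>B*1.4)&(G>50)&(P[...,2]>50)
n,lab,st,ce=cv2.connectedComponentsWithStats(gr.astype(np.uint8))
for i in range(1,n):
    if st[i,4]>6: print("green",st[i,4],ce[i],np.median(P[lab==i],0))
rd=box&(R>G*2.2)&(R>90)&(P[...,2]>120)
Q=P[rd]; print("red",rd.sum(),np.median(Q,0),Q.min(0),Q.max(0))
top=Q[Q[:,2]>Q[:,2].max()-6]; print("red top",top.mean(0))
k=np.median(Q,0)
# foot: points 20..40 high near
ft=box&(P[...,2]>26)&(P[...,2]<40)
rect=cv2.minAreaRect(P[ft][:,:2].astype(np.float32)); print("foot",rect,ft.sum())
al=box&(P[...,2]>26)
dr=box&(P[...,2]>95)&(P[...,2]<112); rr=cv2.minAreaRect(P[dr][:,:2].astype(np.float32)); print("drumtop",rr,dr.sum())
E
python3 dim.py w1
```

```text
green 66 [267.5 143.7] [ 508.2 -103.4  102.8]
green 70 [282.1 161.1] [ 505.  -132.9  102.4]
red 410 [ 558.3 -123.   149.9] [ 545.8 -135.5  143.3] [569.2 -56.1 464.7]
red top [545.8 -56.1 464.7]
foot ((530.212646484375, -120.62266540527344), (79.03488159179688, 119.90791320800781), 84.14196014404297) 927
drumtop ((529.7235717773438, -120.97743225097656), (66.17181396484375, 64.64904022216797), 84.10009002685547) 2093
```

```bash

python3 -m handwheel '[[[0,0,0],[0,0,0.108],5],[[0,0,0],[0,0,0.108],5],[[0,0,0],[0,0,0.108],5],[[0,0,0],[0,0,0.108],5],[[0,0,0],[0,0,0.108],5],[[0,0,0],[0,0,0.108],5],[[0,0,0],[0,0,0.108],5],[[0,0,0],[0,0,0.109],5]]' 20
python3 -m handwheel '[[[2.4,0,2.5],[0,0,0],5],[[2.4,0,2.5],[0,0,0],5],[[2.4,0,2.5],[0,0,0],5],[[0,0,2.5],[0,0,0],5],[[0,0,2.5],[0,0,0],5],[[0,0,0],[0,0,0],5]]'
python3 look.py w2 lever_knob mark_tab; python3 dim.py w2
```

```text
clock: 3.22
tool_pos: [483.4, -117.9, 338.1]
eef_rot: [[0.993, -0.116, -0.0], [-0.116, -0.993, -0.0], [-0.0, 0.0, -1.0]]
force: [-0.3, 0.1, -0.0]
grip_width: 0.588
finger_force: 0.0
clock: 3.72
tool_pos: [552.4, -124.7, 206.0]
eef_rot: [[0.994, -0.11, -0.013], [-0.11, -0.994, 0.004], [-0.013, -0.003, -1.0]]
force: [-1.4, -0.5, -0.4]
grip_width: 0.588
finger_force: 0.0
lever_knob 0.61 [260.9, 207.4] [ 562.4 -124.3  149.8]
mark_tab 0.46 [264.0, 246.8] [ 443.3 -114.6   -0.2]
green 112 [245.5 244. ] [ 509.3 -104.1  102.8]
green 118 [277.7 243.7] [ 506.2 -133.1  102.7]
red 954 [ 561.6 -124.1  149.8] [ 549.1 -136.1  138.9] [ 569.6 -112.   152.7]
red top [ 559.5 -124.1  150.1]
foot ((575.1709594726562, -126.45094299316406), (80.28549194335938, 31.288806915283203), 82.08159637451172) 1254
drumtop ((530.5789184570312, -121.40333557128906), (65.9734878540039, 64.53826141357422), 83.95096588134766) 3206
```

View pics/w2.png

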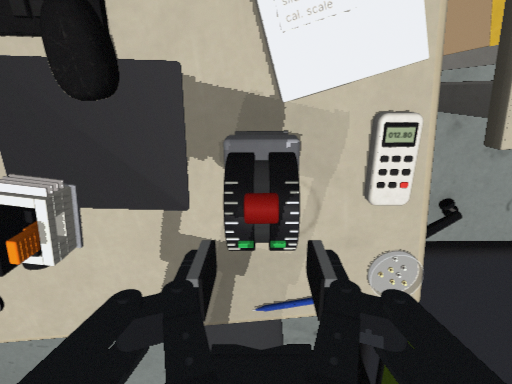

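The knob sits between the open fingers at (261,208), centred in tool y, and the tabs are at (245,244) and (278,244). The mark comes to about -0.45 rad and the lever to about +0.33. Going down to grip the knob.

```bash

python3 -m handwheel '[[[0.4,0,2],[0,0,0],5],[[0,0,2],[0,0,0],5],[[0,0,1.9],[0,0,0],5],[[0,0,0],[0,0,0],5],[[0,0,0],[0,0,0],5]]'
```

```text
clock: 4.28
tool_pos: [559.9, -125.4, 155.9]
eef_rot: [[0.994, -0.108, 0.002], [-0.108, -0.994, -0.001], [0.002, 0.0, -1.0]]
force: [-0.6, 0.8, -0.6]
grip_width: 0.588
finger_force: 0.0
```

```bash

python3 -m handwheel '[[[0,0,1.2],[0,0,0],5],[[0,0,0],[0,0,0],5],[[0,0,0],[0,0,0],2],[[0,0,0],[0,0,0],2],[[0,0,0],[0,0,0],2],[[0,0,0],[0,0,0],2],[[0,0,0],[0,0,0],2],[[0,0,0],[0,0,0],2]]' 20
```

```text
clock: 4.95
tool_pos: [560.2, -125.3, 143.3]
eef_rot: [[0.994, -0.107, 0.002], [-0.107, -0.994, -0.001], [0.002, 0.001, -1.0]]
force: [0.4, 0.0, 3.5]
grip_width: 0.271
finger_force: 24.7
```

```bash

python3 -m handwheel '[[[-1.13,0,-0.31],[0,0,0],2],[[-1.16,0,-0.16],[0,0,0],2],[[-1.17,0,0],[0,0,0],2],[[-1.16,0,0.14],[0,0,0],2],[[-1.13,0,0.3],[0,0,0],2],[[-1.08,0,0.44],[0,0,0],2],[[0,0,0],[0,0,0],2],[[0,0,0],[0,0,0],2],[[0,0,0],[0,0,0],2]]'
python3 look.py w3 ; python3 dim.py w3
```

```text
clock: 5.7
tool_pos: [491.6, -118.2, 139.7]
eef_rot: [[0.994, -0.107, 0.001], [-0.107, -0.994, -0.001], [0.001, 0.001, -1.0]]
force: [-4.4, -1.3, 6.6]
grip_width: 0.275
finger_force: 25.6
green 257 [237.5 212. ] [ 508.6 -104.3  102.7]
green 259 [284.4 211.9] [ 505.6 -132.8  102.8]
red 2115 [ 500.9 -117.9  147.2] [ 486.5 -130.   132. ] [ 575.2 -105.   265.6]
red top [ 575.2 -125.9  265.6]
foot ((530.4259643554688, -121.63728332519531), (80.26298522949219, 117.77874755859375), 84.6732406616211) 1653
drumtop ((530.0482177734375, -121.14006042480469), (66.37679290771484, 64.59651184082031), 83.90082550048828) 9709
```

```bash

python3 -m handwheel '[[[0,0,0],[0,0,0],5],[[0,0,0],[0,0,0],5],[[0,0,0],[0,0,0],5],[[0,0,0],[0,0,0],5],[[0,0,-2.5],[0,0,0],5],[[0,0,-2.5],[0,0,0],5],[[0,0,-2.5],[0,0,0],5],[[0,0,0],[0,0,0],5],[[0,0,0],[0,0,0],5]]'
python3 look.py w4 ; python3 dim.py w4
```

```text
clock: 6.5
tool_pos: [492.7, -118.0, 214.9]
eef_rot: [[0.994, -0.107, 0.004], [-0.107, -0.994, -0.001], [0.004, 0.001, -1.0]]
force: [-0.1, -0.2, -0.3]
grip_width: 0.586
finger_force: 0.0
green 132 [244.2 179.5] [ 508.4 -104.   103. ]
green 134 [278.  179.4] [ 505.3 -132.7  102.9]
red 865 [ 499.4 -117.8  147.7] [ 486.9 -129.5  136.5] [ 575.9 -105.4  341.1]
red top [ 575.9 -125.7  341.1]
foot ((530.3704833984375, -120.9151382446289), (79.66370391845703, 117.91889953613281), 83.9083251953125) 1000
drumtop ((530.0751953125, -121.22388458251953), (65.96298217773438, 65.57492065429688), 84.04267883300781) 4950
```

View pics/w4.png

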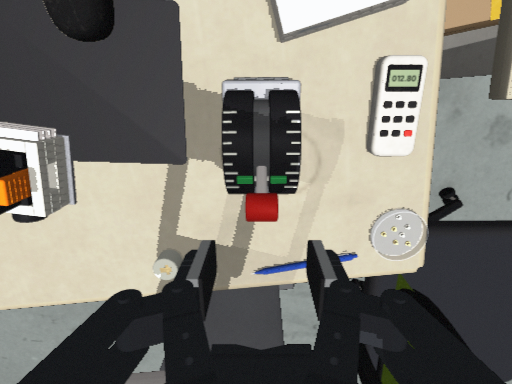

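The knob is now at (262,207), with the bar running between the green tabs at (244,180) and (278,180). I'll fit the knob's 11 mm cylinder to get the angle exactly.

```bash
cat > ang.py <<'E'
from h import *
import sys
from scipy.optimize import least_squares
z=np.load(sys.argv[1]+".npz"); im,P=z["im"].astype(int),z["P"]; R,G,B=im[...,0],im[...,1],im[...,2]
c=np.array([530.2,-121.1]); y=np.radians(-6.0); ex=np.array([np.cos(y),np.sin(y)])
near=np.hypot(P[...,0]-520,P[...,1]+120)<70
def xz(m): return np.c_[(P[m][:,:2]-c)@ex,P[m][:,2]-55]
k=xz(near&(R>G*2.2)&(R>90)&(P[...,2]>120)&(P[...,2]<170))
s=least_squares(lambda a:np.hypot(*(k-90*np.array([np.sin(a[0]),np.cos(a[0])])-[0,a[1]]).T)-11,[-.4,0],loss="soft_l1")
s2=least_squares(lambda a:np.hypot(*(k-a).T)-11,k.mean(0)-[0,8],loss="soft_l1").x
g=np.median(xz(near&(G>R*1.5)&(G>B*1.4)&(G>50)&(P[...,2]>50)),0)
print("lever",s.x,"free",s2,np.hypot(*s2),np.arctan2(*s2),"mark",np.arctan2(*g),np.hypot(*g))
E
python3 ang.py w4; python3 ang.py w2
```

```text
lever [-0.40043874  0.30864068] free [-35.08401686  83.18874515] 90.28430405737926 -0.3991061148213745 mark -0.4588926757311555 53.43601765509612
lever [ 0.3114797  -0.35401936] free [27.58207216 85.31528273] 89.66308143293224 0.31268973260394634 mark -0.4436339169388641 52.877675404143076
```

```bash
python3 ang.py w3
python3 -m handwheel '[[[0,0,2.5],[0,0,0],5],[[0,0,2.5],[0,0,0],5],[[0,0,2.5],[0,0,0],5],[[0,0,0],[0,0,0],5],[[0,0,0],[0,0,0],2],[[0,0,0],[0,0,0],2],[[0,0,0],[0,0,0],2],[[0,0,0],[0,0,0],2],[[0,0,0],[0,0,0],2],[[0,0,0],[0,0,0],2]]' 25
python3 -m handwheel '[[[-0.3,0,0.12],[0,0,0],2],[[-0.3,0,0.12],[0,0,0],2],[[0,0,0],[0,0,0],2],[[0,0,0],[0,0,0],2],[[0,0,0],[0,0,0],2]]'
python3 look.py w5 ; python3 ang.py w5
```

```text
lever [-0.40174681  0.28110853] free [-35.19240014  83.11524986] 90.25879340792358 -0.4005289704653836 mark -0.45359725423329755 53.117657009491985
clock: 7.38
tool_pos: [492.3, -118.2, 139.1]
eef_rot: [[0.994, -0.107, 0.002], [-0.107, -0.994, -0.001], [0.002, 0.001, -1.0]]
force: [1.2, -2.7, -2.2]
grip_width: 0.278
finger_force: 29.8
clock: 7.8
tool_pos: [487.2, -117.7, 137.0]
eef_rot: [[0.994, -0.107, 0.005], [-0.107, -0.994, -0.002], [0.005, 0.001, -1.0]]
force: [3.6, -2.4, -1.6]
grip_width: 0.278
finger_force: 29.7
lever [-0.45510569  0.36418493] free [-39.56015261  81.20349673] 90.32725809579539 -0.45333346793259555 mark -0.44842029874864003 53.25170066324504
```

```bash

python3 -m handwheel '[[[0,0,0],[0,0,0],5],[[0,0,0],[0,0,0],5],[[0,0,0],[0,0,0],5],[[0,0,0],[0,0,0],5],[[0,0,-2.5],[0,0,0],5],[[0,0,-3.5],[0,0,0],5],[[0,0,-3.5],[0,0,0],5],[[0,0,-3.5],[0,0,0],5],[[0,0,-3.5],[0,0,0],5]]'
python3 look.py w6 ; python3 ang.py w6
python3 -m handwheel '[[[-0.35,-3.2,0],[0,0,0],8],[[-0.35,-3.2,0],[0,0,0],8],[[-0.35,-3.2,0],[0,0,0],8],[[-0.35,-3.2,0],[0,0,0],8],[[-0.35,-3.2,0],[0,0,0],8],[[-0.35,-3.2,0],[0,0,0],8],[[-0.35,-3.2,0],[0,0,0],8],[[-0.35,-3.2,0],[0,0,0],8],[[0,0,0],[0,0,0],8],[[0,0,0],[0,0,0],8]]'
python3 look.py w7 lamphouse cassette catch_left_pad catch_right_pad
```

```text
clock: 8.6
tool_pos: [485.2, -116.8, 302.3]
eef_rot: [[0.994, -0.107, -0.001], [-0.107, -0.994, 0.0], [-0.001, -0.0, -1.0]]
force: [1.4, 0.1, 0.8]
grip_width: 0.584
finger_force: 0.0
lever [-0.4543586   0.35138338] free [-39.49974681  81.22022783] 90.31586464254315 -0.452651063157601 mark -0.4589199797798626 53.67699578024162
clock: 9.48
tool_pos: [484.8, 141.8, 300.3]
eef_rot: [[0.995, -0.104, -0.001], [-0.104, -0.995, -0.001], [-0.001, 0.001, -1.0]]
force: [-0.7, -0.8, -0.1]
grip_width: 0.936
finger_force: 0.0
cassette 0.76 [257.2, 128.1] [531.5 142.8  97.3]
catch_left_pad 0.7 [226.2, 134.3] [516.6 191.3  -0.1]
catch_right_pad 0.57 [277.8, 141.0] [513.6 120.4  90.7]
```

View pics/w7.png

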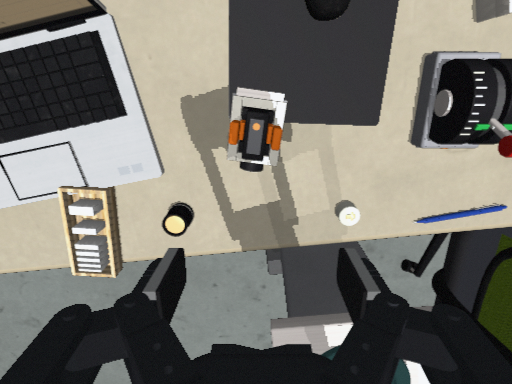

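The lever is on the mark (-0.454 against -0.459). The cassette is at about (256,135) with its orange catches at (236,133) and (274,138). The lens tube faces the robot, so the yaw is small. Next, the exact pose.

```bash
cat > cas.py <<'E'
from h import *
import sys
np.set_printoptions(precision=2,suppress=True)
z=np.load(sys.argv[1]+".npz"); im,P=z["im"].astype(int),z["P"]; R,G,B=im[...,0],im[...,1],im[...,2]
near=np.hypot(P[...,0]-515,P[...,1]-145)<75
orr=near&(R>1.5*G)&(G>1.2*B)&(R>90)&(P[...,2]>55)
n,lab,st,ce=cv2.connectedComponentsWithStats(orr.astype(np.uint8))
for i in range(1,n):
    if st[i,4]>15:
        Q=P[lab==i]; t=Q[Q[:,2]>np.percentile(Q[:,2],95)-4]
        print("or",st[i,4],ce[i],"top",t.mean(0),len(t),cv2.minAreaRect(t[:,:2].astype(np.float32)))
m=near&(P[...,2]>43)&(P[...,2]<54); print("house",cv2.minAreaRect(P[m][:,:2].astype(np.float32)),m.sum())
m=near&(P[...,2]>80)&(P[...,2]<105); print("cassette+pads",cv2.minAreaRect(P[m][:,:2].astype(np.float32)),m.sum(),P[m].mean(0))
m&=~orr; print("body",cv2.minAreaRect(P[m][:,:2].astype(np.float32)),P[m].mean(0))
E
python3 cas.py w7
```

```text
or 305 [235.95 131.34] top [528.25 170.07  91.84] 189 ((545.3901977539062, 159.05868530273438), (15.59449291229248, 66.16712188720703), 56.36043167114258)
or 292 [274.2  136.67] top [517.21 122.23  93.63] 185 ((536.3070678710938, 124.40618133544922), (64.67057800292969, 19.48163414001465), 0.1648303121328354)
house ((519.9520874023438, 146.58045959472656), (66.95979309082031, 105.39161682128906), 76.6591796875) 1577
cassette+pads ((521.8013305664062, 146.11505126953125), (59.73784255981445, 56.77126693725586), 34.72883605957031) 1539 [522.98 145.89  92.21]
body ((518.8281860351562, 142.39218139648438), (53.89607238769531, 59.39406967163086), 52.630374908447266) [523.   145.53  93.15]
```

```bash

python3 -m handwheel '[[[0,0,0],[0,0,0.063],8.5],[[0,0,0],[0,0,0.063],8.5],[[1.8,-0.65,2.5],[0,0,0],8.5],[[1.8,-0.65,2.5],[0,0,0],8.5],[[0,0,2.5],[0,0,0],8.5],[[0,0,2.5],[0,0,0],8.5],[[0,0,0],[0,0,0],8.5],[[0,0,0],[0,0,0],8.5]]'
python3 look.py w8 cassette catch_left_pad catch_right_pad; python3 cas.py w8
```

```text
clock: 10.4
tool_pos: [522.7, 143.6, 199.4]
eef_rot: [[0.973, -0.233, -0.004], [-0.233, -0.973, -0.001], [-0.004, 0.002, -1.0]]
force: [0.5, 0.2, 0.5]
grip_width: 0.99
finger_force: 0.0
cassette 0.63 [260.7, 172.4] [543.1 139.9  91.5]
catch_left_pad 0.85 [229.2, 191.8] [532.1 170.8  91.3]
catch_right_pad 0.59 [292.1, 192.6] [518.2 118.4  89.9]
or 554 [233.92 189.66] top [528.79 170.04  90.07] 303 ((528.0651245117188, 170.2893829345703), (9.933648109436035, 25.124025344848633), 77.36257934570312)
or 557 [285.25 190.01] top [517.47 122.16  89.91] 325 ((519.8593139648438, 124.46958923339844), (16.2811336517334, 31.29039192199707), 79.19438171386719)
or 68 [259.41 185.32] top [533.46 143.59  96.16] 68 ((533.4982299804688, 143.503173828125), (7.513558387756348, 6.879461288452148), 73.53165435791016)
house ((519.866455078125, 146.47372436523438), (67.06990051269531, 105.63973236083984), 76.57579803466797) 2286
cassette+pads ((522.3759155273438, 145.82339477539062), (61.50194549560547, 55.397621154785156), 77.57388305664062) 2629 [524.46 145.44  91.95]
body ((520.5548706054688, 145.318603515625), (57.41244888305664, 57.0748176574707), 34.70307922363281) [524.34 145.38  92.84]
```

View pics/w8.png

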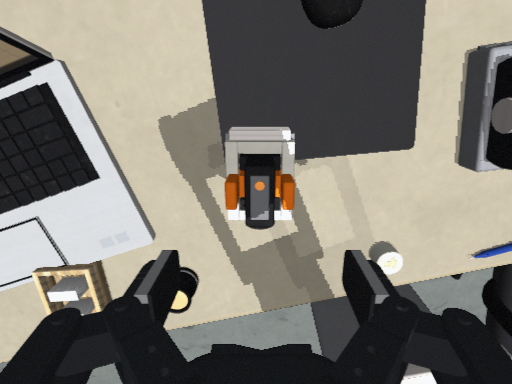

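The tool is aligned with the cassette: pads at (234,190) and (285,190), centre (522.9,146.0), so it needs only 2.4 mm along tool -y. Descending over it.

```bash

python3 -m handwheel '[[[0,-0.24,2.5],[0,0,0],8.5],[[0,0,2.5],[0,0,0],8.5],[[0,0,2.5],[0,0,0],8.5],[[0,0,2],[0,0,0],8.5],[[0,0,1],[0,0,0],8.5],[[0,0,0.9],[0,0,0],8.5],[[0,0,0],[0,0,0],8.5],[[0,0,0],[0,0,0],8.5]]'
```

```text
clock: 11.27
tool_pos: [524.7, 147.2, 88.0]
eef_rot: [[0.973, -0.231, 0.002], [-0.231, -0.973, 0.0], [0.002, -0.001, -1.0]]
force: [-1.1, -0.5, -0.3]
grip_width: 0.99
finger_force: 0.0
```

```bash

python3 -m handwheel '[[[-0.15,0.12,0.6],[0,0,0],8.5],[[0,0,0.55],[0,0,0],8.5],[[0,0,0],[0,0,0],8.5],[[0,0,0],[0,0,0],4],[[0,0,0],[0,0,0],4],[[0,0,0],[0,0,0],4],[[0,0,0],[0,0,0],4],[[0,0,0],[0,0,0],4],[[0,0,0],[0,0,0],4],[[0,0,0],[0,0,0],4]]' 50
python3 -m handwheel '[[[0,0,0],[0,0,0],4],[[0,0,0],[0,0,0],4]]'
```

```text
clock: 12.1
tool_pos: [523.4, 145.9, 77.7]
eef_rot: [[0.973, -0.231, 0.003], [-0.231, -0.973, -0.001], [0.003, -0.0, -1.0]]
force: [-1.9, -1.8, 7.7]
grip_width: 0.507
finger_force: 53.9
clock: 12.27
tool_pos: [523.4, 145.9, 77.7]
eef_rot: [[0.973, -0.231, 0.003], [-0.231, -0.973, -0.001], [0.003, -0.0, -1.0]]
force: [-2.1, -1.3, 7.3]
grip_width: 0.508
finger_force: 53.9
```

```bash
python3 look.py w9; python3 cas.py w9
```

```text
or 1299 [223.36 269.87] top [528.67 163.88  89.92] 900 ((527.5015869140625, 164.8201904296875), (9.85581111907959, 26.07073974609375), 76.72046661376953)
or 1285 [298.92 269.75] top [520.65 129.51  89.9 ] 880 ((525.0982666015625, 128.156494140625), (9.705758094787598, 38.95319366455078), 76.84413146972656)
or 246 [261.09 269.82] top [534.51 144.37  96.34] 246 ((534.3966064453125, 144.46295166015625), (7.882242679595947, 8.362698554992676), 75.77835845947266)
house ((527.228271484375, 144.80433654785156), (67.03540802001953, 90.71292114257812), 76.64886474609375) 5400
cassette+pads ((527.0824584960938, 146.21751403808594), (61.43147277832031, 62.278263092041016), 33.69078826904297) 10486 [527.98 145.73  92.38]
body ((527.0824584960938, 146.21751403808594), (61.43147277832031, 62.278263092041016), 33.69078826904297) [528.24 145.61  93.14]
```

View pics/w9.png

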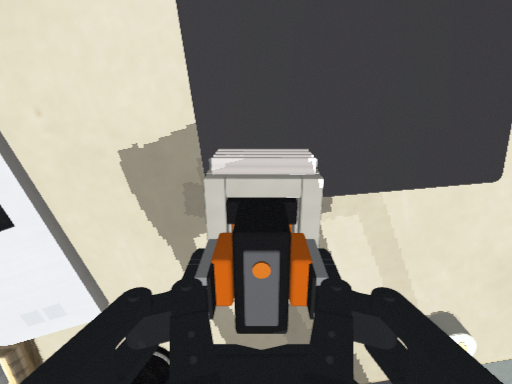

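Both catches are pressed evenly: the orange strips at (223,270) and (299,270) have each moved in about 6 mm. Lifting.

```bash

python3 -m handwheel '[[[0,0,-0.5],[0,0,0],4],[[0,0,-0.8],[0,0,0],4],[[0,0,-0.8],[0,0,0],4],[[0,0,0],[0,0,0],4]]' 60
python3 -m handwheel '[[[0,0,-1.2],[0,0,0],4],[[0,0,-1.5],[0,0,0],4],[[0,0,-1.5],[0,0,0],4],[[0,0,-1.5],[0,0,0],4],[[0,0,-1.5],[0,0,0],4],[[0,0,-1.5],[0,0,0],4],[[0,0,-1.5],[0,0,0],4],[[0,0,-1.3],[0,0,0],4],[[0,0,-0.8],[0,0,0],4],[[0,0,0],[0,0,0],4]]'
python3 -m handwheel '[[[0,0,0],[0,0,0],4],[[0,0,0],[0,0,0],4],[[0,0,0],[0,0,0],4],[[0,0,0],[0,0,0],4],[[0,0,0],[0,0,0],4],[[0,0,0],[0,0,0],4]]'
python3 look.py w10; python3 - <<'E'
from h import *
im,d=cams.grab_frame("side"); P=cloud("side",d); np.set_printoptions(precision=1,suppress=True)
for n,m in(("all",P[...,2]>60),):
    u,v=pix("side",np.array([522,146,160])).astype(int); print(u,v)
a=cv2.resize(im[v-70:v+80,u-100:u+100,::-1],(800,600)); cv2.imwrite("pics/s2.png",a)
E
```

```text
clock: 12.65
tool_pos: [523.1, 146.5, 98.1]
eef_rot: [[0.973, -0.231, 0.003], [-0.231, -0.973, 0.001], [0.003, -0.001, -1.0]]
force: [-0.0, -0.5, -1.7]
grip_width: 0.493
finger_force: 62.8
clock: 13.48
tool_pos: [523.1, 146.5, 222.0]
eef_rot: [[0.973, -0.231, 0.004], [-0.231, -0.973, 0.001], [0.004, -0.002, -1.0]]
force: [0.6, -0.8, -2.5]
grip_width: 0.494
finger_force: 62.7
clock: 13.98
tool_pos: [522.0, 146.2, 218.7]
eef_rot: [[0.973, -0.231, -0.001], [-0.231, -0.973, -0.0], [-0.001, 0.0, -1.0]]
force: [0.2, -0.2, -2.6]
grip_width: 0.492
finger_force: 62.7
215 182
```

View pics/s2.png

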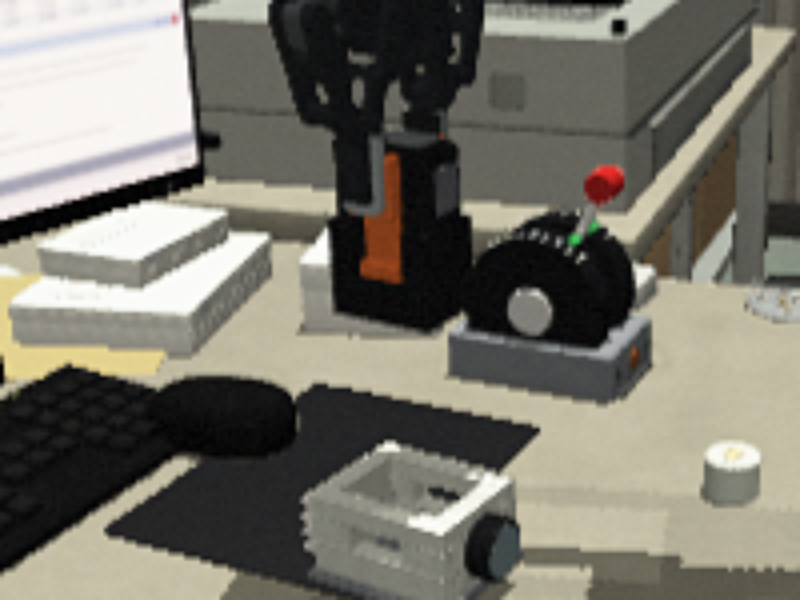

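The cassette is held upright, with its underside near row 320 and the empty lamphouse below at (410,520). The lever points at the green tabs at (585,235). TCP lift was 141 mm, so the underside is about 97 mm above the lamphouse top.

```bash
python3 -c "
from plant import r; print(r.job_done())"
```

```text
the job is handed in; nothing more can be done
None
```

I handed the job in at about 14 s, with no verdict returned: the lever points at the green mark (-0.454 against -0.459 rad), and the cassette is held upright by both squeezed catches, its underside about 97 mm above the lamphouse top.

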